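Load a copper busbar into the drill jig and clamp it with the T-handled screw

TASK

Load the copper bar into the drill jig: lay it on the jig's bed, slide it, undrilled end first, in under the bridge until it butts squarely against the end stop, and then turn the T-handle clockwise until the rising resistance tells you the bar is firmly clamped. Snug it down but do not force it, because soft copper marks; then let go, and leave the other things on the bench where they are.

Things in the scene. Friction and masses are not known exactly. Their poses are not given: they have to be found in the camera images.
- bar_mid (a point): Centre (half-way up) of the loose flat copper bar, 170 x 20 x 10 mm, 0.2 to 0.4 kg, lying flat on the bench. x runs along the bar towards its undrilled end (the nose), z up. Two dark bolt holes near the other end (the tail), 45 and 68 mm behind this point.
- bar_nose (a point): Middle of the undrilled end face of the copper bar, 85 mm from the bar's centre and 5 mm above its underside; axes as bar_mid.
- stop_face (a point): Middle of the end-stop face in the jig that the bar's nose must butt against, 5 mm above the floor of the bed. x points the way the bar is pushed in, z up. From 60 mm before the stop to the stop the bar runs in a 23 mm wide slot between 8 mm high guide cheeks; they start with a flared mouth, 35 mm wide, 86 mm before the stop.
- bed_front (a point): Middle of the front edge of the jig's bed (flat steel rail, 50 mm wide), at floor height, about 26 mm above the bench (set anew each time, 25 to 27); x as stop_face, which is 185 mm ahead. The first 97 mm of floor are open, without walls, so a bar can be laid there and let go; the base plate below ends here too. The tail of a bar that is home lies 15 mm inside this edge.
- screw_axis (a point): Centre of the top of the jig's steel bridge, on the axis of the upright clamp screw, 48 mm before the stop; 66 mm above the bench. The bridge (86 mm wide across the bed, underside 50 mm above the bench) reaches from 66 to 4 mm before the stop. The base plate is 92 mm wide.
- t_handle (a point): Centre of the black T-handle's cross-bar on the upright screw: 56 mm long, 12 wide, 17 high. x runs along it and turns with it, z up. Below it an 18 mm round boss, then the bridge. Clockwise seen from above drives the quick-acting screw down 16 mm a turn, handle included. The foot starts about 1 to 5 mm above the top of a loaded bar: feel for it.
- t_screw (a joint): Angle of the clamp screw in rad, growing clockwise seen from above (tightening); it stays where it is left. The handle twists on its shank by up to 0.2 rad under load. Running free the handle takes less than 0.1 N m; once the foot bears on the bar the torque climbs by about 0.4 N m per rad. Firm is 0.2 to 0.3 N m; from 0.4 N m the copper is being marked.

How it is judged:
By the outcome, as a careful person would: the job done as asked, in the order asked, and still so for the second after the job is handed in, with the robot touching nothing.
It also fails if it takes over 72 s, if anything falls off the work surface, if the arm or the gripper's body presses on something with over 40 N, if the wrist force passes 120 N, or if a joint passes its speed limit or range.

ROBOT

A 6-joint arm with a two-finger parallel gripper is mounted at the origin on a cart in front of the work surface, level with it; the furniture and walls round the work are solid. World frame = base frame: x ahead of the robot, y to its left, z up, the work surface at z = 0. Lengths are in m, angles in rad, forces in N, time in s.
With the tool pointing down it reaches from about 0.325 to 0.9 m from the base axis. Payload 3.5 kg.
Tool frame: the origin (TCP) lies on the centre line of the jaws, within the pads' length; the fingertips stand 19 mm ahead of it and the grasp point (between the pads) is the TCP (r.tips_ahead is the distance from the TCP to the fingertips, in m); z points along the fingers, y is the line along which they close (so a half turn about z gives the same grasp; the last joint's range is limited). The gripper opens to 85 mm and grips with 20 to 120 N. Pads are 22 mm wide; open, the fingers measure 114 mm over their backs; the gripper's body (76 mm by 85 mm) begins 54 mm behind the grasp point. The pads swing forward as they close: fully open they stand 13 mm farther back than shut.
Start: joints at [1.028, 0.276, -0.026, 1.268, 0, 1.467], TCP at [0.266, 0.566, 0.25] pointing down, gripper open.
Joint ranges: [-3.12, 3.12], [-0.85, 1.88], [-1.08, 1.24], [-1.95, 2.15], [-1.57, 1.53], [-3.14, 3.14]. Speed limits (rad/s): [2.57, 2.57, 3.14, 3.14, 3.14, 3.14].

INTERFACE

Orientations are given as a unit quaternion [w, x, y, z].
In Python, from workcell import r gives the robot as it stands. The module is installed in compiled form; this text tells all that it offers.
- The arm moves only by the tool drive_tool, never from a script. Its argument "deltas" is a list of rows, each a list of 7 numbers: the shift along the tool's x, y, z in mm, then the turn, a rotation vector about the tool's x, y, z in rad, then the closure, from -1 (fully open) to 1 (shut). A call has exactly 5 rows; each row shifts and turns the commanded pose from where the row before left it, along the tool's axes as they then stand; what a row does not reach is not made up. A row lasts 1/12 s, in which the tool goes at most 41.7 mm and 7.16 degrees, less where a joint would pass 70% of its speed; a pose out of reach is approached as far as the arm can. A call is refused whole if a number of a shift passes 41.7 or a number of a turn 0.125, either way. A call with a gripper value outside its range is refused whole. The fingers move at their own pace and stop on an object; "newtons" is the grip in N (left out, the last holds). Time passes only in rows, so rows that do not move let the fingers close, or fill a call up. It gives the time, the measured TCP pose, the force, the opening and the grip force at its end, in the units of the state.
- r.state(): the state, without advancing time (a new reading comes with each control period).
- r.capture(name): name is "scene" or "top" or "wrist"; returns the picture (400x640x3 uint8, red, green, blue); there is no depth.
- r.get_calibration(name): a dict with "intrinsics" (3x3 intrinsics, pixels), "R" (3x3) and "t" (3): a world point X has camera coordinates R X + t. Camera axes: x right, y down, z forward; pixel columns grow to the right and rows downward; lengths in m; the calibration is good to about 2 mm. A picture is of the moment at which its call begins: read the wrist's pose just before it. get_calibration takes no time and is no camera call; for the wrist camera it gives the pose at the moment of the call.
- r.job_done(): hands the job in; it is judged then, once.
The state is a dict: "clock": time; "qpos": joint angles; "qd": joint speeds; "effort": joint torques, N m; "tool_pos": TCP position; "ee_rot": TCP orientation; "ft_force": force on the tool from outside, world axes, zero at the start; "torque": the same for the moment, N m; "opening": finger opening in m; "grasp_force": force on a finger pad.
Only numpy, scipy, OpenCV 4.12 (cv2) and the standard library are available. Lean on these libraries where they do the work, as an engineer would, in place of code of your own. Each camera call takes 0.05 s, during which the arm holds its last target. There are 200 camera calls.

## Working session

There is one attempt and no reset: what is moved stays moved. The work goes in short steps, Python scripts to look and compute and a tool call to move; the robot and the scene stay as the last step left them, time stands still between calls to the robot, and variables do not carry over. Pictures are saved under pics/ and viewed, at most 10 in all, crops included, and the job is handed in when it is done.

Besides the shell and the picture viewer there is one more tool, called after ">>>" as name(argument=value, ...), one argument or row to a line, values as JSON. drive_tool: Moves the arm, as the interface text tells. Its arguments: {"type":"object","properties":{"deltas":{"type":"array"},"newtons":{"type":"number"}},"required":["deltas"]}

```bash
mkdir -p pics
cat > h.py <<'E'
import numpy as np, cv2
from workcell import r
def cap(n,f=None):
    c=r.get_calibration(n); im=r.capture(n)
    if f: cv2.imwrite('pics/'+f,im[:,:,::-1])
    return im,{k:np.array(v,float) for k,v in c.items()}
def ray(c,uv,z):
    d=c['R'].T@np.linalg.inv(c['intrinsics'])@np.array([uv[0],uv[1],1.]); o=-c['R'].T@c['t']
    return o+d*(z-o[2])/d[2]
def proj(c,X):
    p=c['intrinsics']@(c['R']@np.array(X,float)+c['t']); return p[:2]/p[2]
E
python3 - <<'E'
from h import *
a,c=cap('top','top1.png');b,d=cap('scene','scene1.png')
cv2.imwrite('pics/both.png',np.vstack([a,b])[:,:,::-1][:, :])
for k in(c,d):print((-k['R'].T@k['t']).round(3),k['intrinsics'][0,0],k['R'].round(2).tolist())
s=r.state();print(s)
E
```

```text
[ 0.32  -0.167  1.006] 408.33913572044406 [[0.17, -0.99, 0.0], [-0.96, -0.17, -0.21], [0.2, 0.03, -0.98]]
[-0.196 -0.598  0.497] 426.4668311161978 [[0.56, -0.83, 0.01], [-0.35, -0.25, -0.9], [0.75, 0.5, -0.43]]
{'clock': 0.1, 'qpos': array([ 1.02759212e+00,  2.77080679e-01, -2.77228168e-02,  1.26801345e+00,
        3.79866233e-05,  1.46742352e+00]), 'qd': array([-1.62266737e-04, -3.70620016e-04,  3.91068094e-03, -2.07090846e-03,
        4.33980680e-04, -6.11066298e-05]), 'effort': array([ 1.27258600e-04, -4.46708894e+01,  2.96128696e+01,  8.46165000e-03,
       -4.87929117e-05,  2.27318004e-06]), 'tool_pos': array([0.26575815, 0.56495417, 0.2492666 ]), 'ee_rot': array([-3.38971308e-04,  2.18147262e-01,  9.75915340e-01, -9.51938318e-04]), 'ft_force': array([-0.51906201,  0.08294138, -0.62310986]), 'torque': array([ 0.01322821,  0.0013377 , -0.02947443]), 'grasp_force': 0.0, 'opening': 0.08543301040061183}
```

View pics/top1.png

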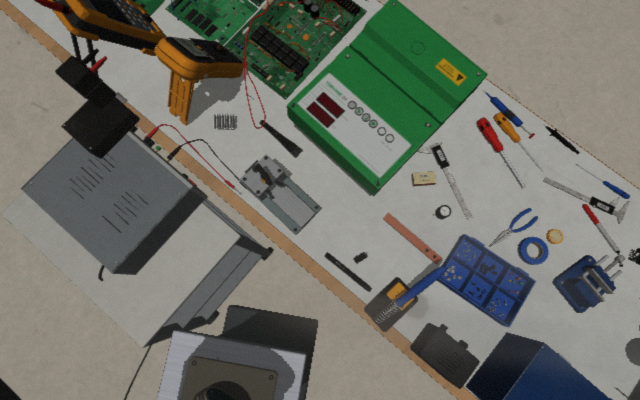

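View pics/scene1.png

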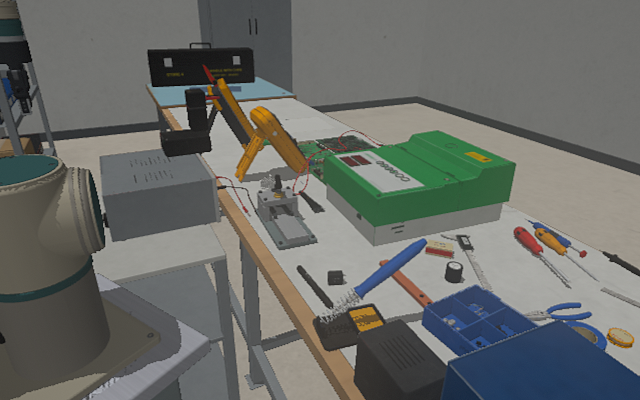

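The top view shows the copper bar from about (388,217) to its drilled tail at (438,260), with the blue iron handle close to the tail. The jig's bed front is near (308,222), its bridge near (265,178). The scene view agrees: jig at (285,215), bar at (405,283).

Run:
```python
from h import *
im=cv2.imread('pics/top1.png');c={k:np.array(v,float) for k,v in r.get_calibration('top').items()}
hsv=cv2.cvtColor(im,cv2.COLOR_BGR2HSV)
m=cv2.inRange(hsv,(0,60,80),(14,190,255));m[:, :370]=0;m[:200]=0;m[275:]=0;m[:,450:]=0
n,l,s,ce=cv2.connectedComponentsWithStats(m);i=1+s[1:,4].argmax()
pts=np.argwhere(l==i)[:,::-1].astype(np.float32)
box=cv2.boxPoints(cv2.minAreaRect(pts));print(s[i],box.tolist())
W=np.array([ray(c,p,.01) for p in box]);print(W.round(4));print([np.linalg.norm(W[k]-W[k-1]).round(4) for k in range(4)])
print('origin',proj(c,[0,0,0]),'tcp',proj(c,[.266,.566,.25]))
for p in[(320,210),(292,236),(308,222)]:print(p,ray(c,p,.026).round(3))
print('bridge',ray(c,(267,172),.066).round(3))
a=cv2.resize(im[140:250,225:345],None,fx=5,fy=5,interpolation=cv2.INTER_CUBIC)
cv2.imwrite('pics/c1.png',a)
b=cv2.resize(im[195:335,345:505],None,fx=5,fy=4.2,interpolation=cv2.INTER_CUBIC)
cv2.imwrite('pics/c2.png',cv2.resize(im[195:335,345:505],None,fx=4,fy=4,interpolation=cv2.INTER_CUBIC))
```

```text
[383 213  59  51 575] [[382.5827331542969, 218.4930877685547], [388.0068664550781, 212.08274841308594], [441.9344787597656, 257.71380615234375], [436.5103454589844, 264.1241455078125]]
[[ 0.4957 -0.2885  0.01  ]
 [ 0.5138 -0.2995  0.01  ]
 [ 0.4254 -0.4434  0.01  ]
 [ 0.4079 -0.4322  0.01  ]]
[np.float64(0.1684), np.float64(0.0212), np.float64(0.169), np.float64(0.0207)]
origin [224.82500218 411.31378413] tcp [-75.98657228 241.894413  ]
(320, 210) [ 0.487 -0.133  0.026]
(292, 236) [ 0.414 -0.078  0.026]
(308, 222) [ 0.453 -0.11   0.026]
bridge [0.549 0.005 0.066]
```

View pics/c1.png

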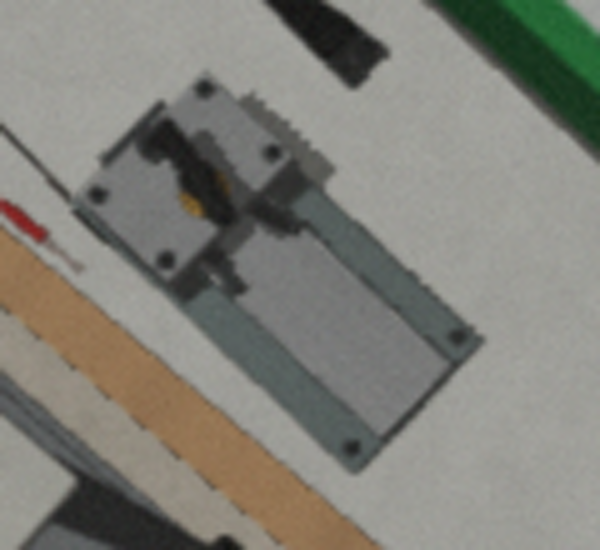

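View pics/c2.png

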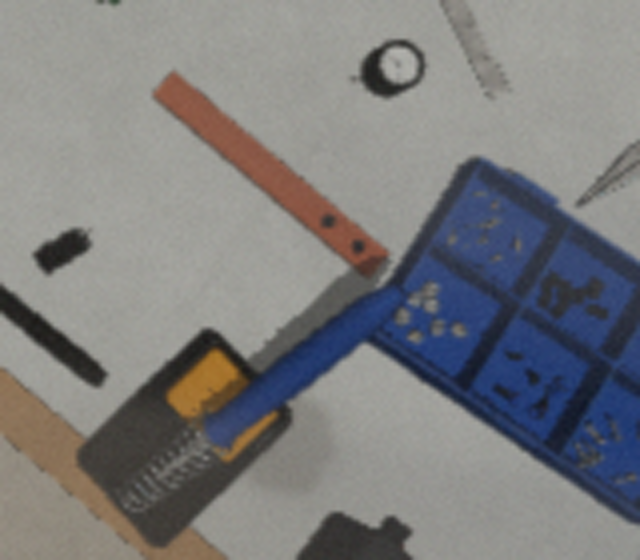

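The first crop shows the jig: bed front edge from (380,440) to (450,362), bridge plate corners (207,72), (72,200), (165,300), and T-handle from (150,130) to (225,220). The second shows the bar clear of the bins, with the blue handle tip at (390,290) floating near its tail.

```bash
cat >> h.py <<'E'
def tri(c1,p1,c2,p2):
    P=[c['intrinsics']@np.c_[c['R'],c['t']] for c in(c1,c2)]
    X=cv2.triangulatePoints(P[0],P[1],np.array(p1,float),np.array(p2,float))[:,0];return X[:3]/X[3]
def cal(n): return {k:np.array(v,float) for k,v in r.get_calibration(n).items()}
def plan(target,yaw,n,yaw0=None):
    """rows tool-frame to go straight to target (m), tool x at world angle yaw (deg), tool down"""
    from scipy.spatial.transform import Rotation as Ro
    s=r.state();q=s['ee_rot'];R=Ro.from_quat(np.r_[q[1:],q[0]]);p=s['tool_pos']
    y=np.radians(yaw);Rt=Ro.from_matrix(np.array([[np.cos(y),np.sin(y),0],[np.sin(y),-np.cos(y),0],[0,0,-1]]))
    rv=(R.inv()*Rt).as_rotvec()
    for k in range(n):
        Rk=R*Ro.from_rotvec(rv*k/n)
        print(np.r_[(Rk.inv().apply((np.array(target)-p)/n)*1000).round(1),(rv/n).round(4)].tolist())
E
python3 - <<'E'
from h import *
t,s=cal('top'),cal('scene')
print('handle tip',tri(t,(443,266),s,(424,243)))
print('meter top',tri(t,(162,40),s,(262,108)), tri(t,(240,70),s,(306,165)))
print('green far',tri(t,(487,75),s,(513,160)),'green near top corner',tri(t,(375,190),s,(378,218)))
f=np.array([[450,362],[380,440],[300,235],[235,293]])/5+[225,140]
F=np.array([ray(t,p,.026) for p in f]);print('bed',F.round(4))
b=np.array([[207,72],[72,200],[165,300],[310,170]])/5+[225,140]
print('bridge',np.array([ray(t,p,.066) for p in b]).round(4))
print('Th',np.array([ray(t,np.array(p)/5+[225,140],.1) for p in[(150,130),(225,220)]]).round(4))
print(r.tips_ahead)
w=cal('wrist');print('wrist cam in tool', -w['R'].T@w['t'],w['R'].round(2).tolist(),w['intrinsics'][0,0])
E
```

```text
handle tip [ 0.39437825 -0.41016212  0.14258441]
meter top [0.77463534 0.2648333  0.19718134] [0.81892574 0.13312592 0.02903221]
green far [ 0.82937914 -0.45292057  0.16688099] green near top corner [ 0.54790189 -0.25388561  0.0753402 ]
bed [[ 0.4795 -0.1225  0.026 ]
 [ 0.4363 -0.0959  0.026 ]
 [ 0.5293 -0.0387  0.026 ]
 [ 0.4952 -0.0129  0.026 ]]
bridge [[ 0.592   0.0153  0.066 ]
 [ 0.5189  0.0657  0.066 ]
 [ 0.4792  0.0125  0.066 ]
 [ 0.5527 -0.0426  0.066 ]]
Th [[ 0.5503  0.029   0.1   ]
 [ 0.5145 -0.0134  0.1   ]]
0.019
wrist cam in tool [0.19946231 0.59612917 0.37260337] [[0.43, 0.9, -0.0], [0.87, -0.41, 0.29], [0.26, -0.13, -0.96]] 338.93852841028786
```

>>> drive_tool(
  deltas=[
    [-20,-1.5,0,0,0,0.03,-1],
    [-37.5,-2.3,0,0,0,0.06,-1],
    [-37.5,-2.3,0,0,0,0.06,-1],
    [-37.5,-2.3,0,0,0,0.06,-1],
    [-37.5,-2.3,0,0,0,0.06,-1],
  ],
)

```text
clock: 0.52
tool_pos: [0.4065, 0.4674, 0.2497]
ee_rot: [-0.0, 0.349, 0.937, -0.0]
ft_force: [0.1, -0.5, -0.2]
opening: 0.0857
grasp_force: 0.0
```

>>> drive_tool(
  deltas=[
    [-37.5,-2.3,0,0,0,0.06,-1],
    [-37.5,-2.3,0,0,0,0.06,-1],
    [-37.5,-2.3,0,0,0,0.06,-1],
    [-37.5,-2.3,0,0,0,0.06,-1],
    [-37.5,-2.3,0,0,0,0.06,-1],
  ],
)

```text
clock: 0.93
tool_pos: [0.5241, 0.3212, 0.2497]
ee_rot: [-0.0, 0.485, 0.875, -0.0]
ft_force: [0.1, 0.3, -0.4]
opening: 0.0854
grasp_force: 0.0
```

>>> drive_tool(
  deltas=[
    [-37.5,-2.3,0,0,0,0.06,-1],
    [-37.5,-2.3,0,0,0,0.06,-1],
    [-37.5,-2.3,0,0,0,0.06,-1],
    [-37.5,-2.3,0,0,0,0.06,-1],
    [-37.5,-2.3,0,0,0,0.06,-1],
  ],
)

```text
clock: 1.35
tool_pos: [0.5929, 0.1472, 0.2497]
ee_rot: [-0.0, 0.61, 0.792, -0.0]
ft_force: [0.9, -0.4, 0.5]
opening: 0.0854
grasp_force: 0.0
```

>>> drive_tool(
  deltas=[
    [-37.5,-2.3,0,0,0,0.06,-1],
    [-37.5,-2.3,0,0,0,0.06,-1],
    [-37.5,-2.3,0,0,0,0.06,-1],
    [-20,-1.5,0,0,0,0.03,-1],
    [0,0,0,0,0,0,-1],
  ],
)

```text
clock: 1.77
tool_pos: [0.6082, 0.0133, 0.2497]
ee_rot: [0.0, 0.691, 0.723, -0.001]
ft_force: [0.8, 0.8, -0.7]
opening: 0.0853
grasp_force: 0.0
```

```bash
python3 -c "
from h import *
plan([0.51,-.03,.25],57.5,5)"
```

```text
[-7.8, -20.0, -0.0, -0.0001, 0.0004, 0.1224]
[-10.2, -18.9, -0.0, -0.0001, 0.0004, 0.1224]
[-12.4, -17.5, -0.0, -0.0001, 0.0004, 0.1224]
[-14.4, -15.9, -0.1, -0.0001, 0.0004, 0.1224]
[-16.3, -14.0, -0.1, -0.0001, 0.0004, 0.1224]
```

>>> drive_tool(
  deltas=[
    [-8,-20,0,0,0,0.122,-1],
    [-10,-19,0,0,0,0.122,-1],
    [-12.5,-17.5,0,0,0,0.122,-1],
    [-14.5,-16,0,0,0,0.122,-1],
    [-16,-14,0,0,0,0.122,-1],
  ],
)

```text
clock: 2.18
tool_pos: [0.509, -0.026, 0.2498]
ee_rot: [-0.001, 0.876, 0.483, -0.0]
ft_force: [-0.0, 0.4, -0.5]
opening: 0.0857
grasp_force: 0.0
```

Run:
```python
from h import *
import time
a,c=cap('wrist');a,c=cap('wrist');a,c=cap('wrist','w1.png')
np.savez('w1.npz',**c)
s=r.state();print(s['tool_pos'],s['qpos'])
print(-c['R'].T@c['t'])
for p in[(.458,-.109,.026),(.53,.006,.066)]:print(proj(c,p))
```

```text
[ 0.50903287 -0.02602048  0.25003021] [-1.78196463e-01  7.26809571e-02 -2.71988636e-01  1.22703187e+00
  4.41274207e-04  1.95057074e+00]
[0.54673104 0.03564108 0.37296018]
[316.7651223  250.96172767]
[317.01267377 132.99935862]
```

View pics/w1.png

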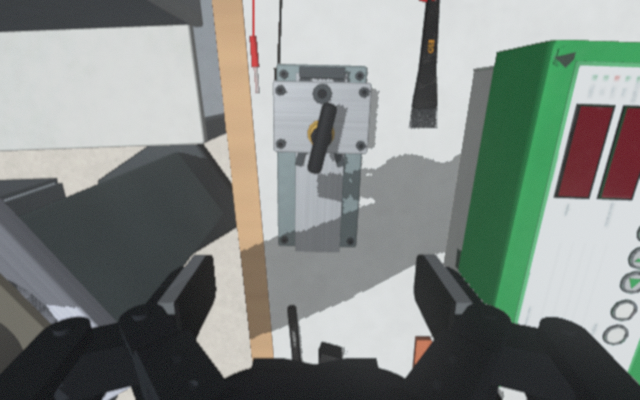

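The wrist view shows the jig upright: bed front edge at y≈250 from x≈296 to 340, bridge top (273,83)–(369,152), T-handle from (330,106) to (315,170), and nothing in the way of the open bed.

Run:
```python
from h import *
c=dict(np.load('w1.npz'));im=cv2.imread('pics/w1.png')
g=im.astype(float); 
red=g[:,:,2]-g[:,:,0]   # base plate bluish -> negative
for y in(190,215,235):print(y,red[y,270:366:2].astype(int).tolist(),im[y,270:366:2,1].tolist())
L=[];R=[]
sb=cv2.GaussianBlur(red,(3,3),0)
for y in range(212,244):
    d=np.gradient(sb[y]);L.append((288+d[288:308].argmax(),y));R.append((330+d[330:352].argmin(),y))
L=np.array(L);R=np.array(R)
fl=np.polyfit(L[:,1],L[:,0],1);fr=np.polyfit(R[:,1],R[:,0],1);print(fl,fr)
fy=[]
for x in range(302,336):
    d=np.gradient(cv2.GaussianBlur(g[:,:,1],(3,3),0)[:,x]);fy.append(242+abs(d[242:260]).argmax())
print(fy)
def mid(y):return ray(c,((np.polyval(fl,y)+np.polyval(fr,y))/2,y),.026),[np.linalg.norm(ray(c,(np.polyval(fl,y),y),.026)-ray(c,(np.polyval(fr,y),y),.026))]
a,wa=mid(np.median(fy));b,wb=mid(205);print(a,b,wa,wb,np.degrees(np.arctan2(*(b-a)[1::-1])))
B=np.array([ray(c,p,.066) for p in[(273,83),(366,83),(369,152),(274,152)]]);print(B.round(4))
print('bridge mid',B.mean(0),'edges',[np.linalg.norm(B[i]-B[i-1]).round(4) for i in range(4)],'ang',[np.degrees(np.arctan2(*(B[i]-B[j])[1::-1])).round(1) for i,j in((0,3),(1,2))])
print('bed->bridge',np.degrees(np.arctan2(*(B.mean(0)-a)[1::-1])),np.linalg.norm((B.mean(0)-a)[:2]))
```

```text
190 [-3, -3, -4, -5, -14, -17, -19, -17, -18, -17, -17, -18, -14, -11, -11, -11, -10, -10, -11, -12, -11, -11, -10, -9, -6, -6, -7, -8, -5, -6, -6, -6, -5, -5, -6, -6, -7, -10, -11, -11, -10, -9, -10, -12, -8, -4, -2, -4] [221, 220, 220, 209, 149, 154, 155, 156, 153, 152, 151, 150, 148, 175, 183, 184, 185, 184, 180, 180, 181, 180, 178, 170, 121, 115, 115, 113, 113, 116, 112, 110, 114, 112, 111, 111, 95, 95, 95, 96, 96, 97, 96, 96, 95, 133, 142, 141]
215 [-3, -4, -2, -6, -12, -16, -16, -15, -17, -15, -17, -18, -14, -10, -10, -8, -9, -11, -10, -11, -10, -10, -10, -9, -9, -11, -9, -10, -10, -9, -10, -10, -12, -12, -9, -9, -9, -12, -10, -10, -11, -10, -9, -11, -6, -4, -4, -4] [221, 220, 221, 214, 154, 148, 147, 147, 144, 145, 145, 147, 149, 177, 178, 180, 180, 179, 175, 178, 180, 177, 178, 177, 175, 178, 176, 174, 179, 178, 176, 174, 176, 174, 174, 145, 94, 94, 95, 92, 97, 93, 95, 91, 119, 141, 142, 141]
235 [-3, -3, -4, -5, -10, -15, -10, -6, -8, -7, -9, -11, -8, -5, -6, -6, -7, -5, -5, -5, -6, -6, -6, -5, -6, -7, -9, -7, -7, -7, -5, -5, -7, -7, -8, -8, -10, -11, -10, -10, -11, -9, -6, 
[... 619 characters left out ...]
t64(252), np.int64(252), np.int64(252), np.int64(252), np.int64(252), np.int64(252), np.int64(252), np.int64(252), np.int64(252), np.int64(252), np.int64(252), np.int64(252), np.int64(252), np.int64(252)]
[ 0.45694436 -0.1098544   0.026     ] [ 0.48855252 -0.06388108  0.026     ] [np.float64(0.049067611394282486)] [np.float64(0.05354532022291297)] 55.49020357189313
[[ 0.5205  0.0622  0.066 ]
 [ 0.5882  0.0196  0.066 ]
 [ 0.561  -0.0337  0.066 ]
 [ 0.4878  0.0123  0.066 ]]
bridge mid [0.53935588 0.01511776 0.066     ] edges [np.float64(0.0596), np.float64(0.0799), np.float64(0.0598), np.float64(0.0865)] ang [np.float64(56.7), np.float64(63.0)]
bed->bridge 56.59758348700297 0.14969869796544716
```

```bash
python3 -c "
from h import *
plan([0.463,-.362,.20],58.5,10)"
```

```text
[-30.9, 13.9, 5.0, -0.0001, -0.0, -0.0008]
[-31.0, 13.9, 5.0, -0.0001, -0.0, -0.0008]
[-31.0, 13.8, 5.0, -0.0001, -0.0, -0.0008]
[-31.0, 13.8, 5.0, -0.0001, -0.0, -0.0008]
[-31.0, 13.8, 5.0, -0.0001, -0.0, -0.0008]
[-31.0, 13.8, 5.0, -0.0001, -0.0, -0.0008]
[-31.0, 13.7, 5.0, -0.0001, -0.0, -0.0008]
[-31.0, 13.7, 5.0, -0.0001, -0.0, -0.0008]
[-31.0, 13.7, 5.0, -0.0001, -0.0, -0.0008]
[-31.0, 13.7, 5.0, -0.0001, -0.0, -0.0008]
```

>>> drive_tool(
  deltas=[
    [-31,13.8,5,0,0,0,-1],
    [-31,13.8,5,0,0,0,-1],
    [-31,13.8,5,0,0,0,-1],
    [-31,13.8,5,0,0,0,-1],
    [-31,13.8,5,0,0,0,-1],
  ],
)

```text
clock: 2.75
tool_pos: [0.4875, -0.1954, 0.2251]
ee_rot: [0.0, 0.874, 0.486, 0.0]
ft_force: [0.8, 0.5, 0.2]
opening: 0.0855
grasp_force: 0.0
```

>>> drive_tool(
  deltas=[
    [-31,13.8,5,0,0,0,-1],
    [-31,13.8,5,0,0,0,-1],
    [-31,13.8,5,0,0,-0.004,-1],
    [-31,13.8,5,0,0,-0.004,-1],
    [-31,13.8,5,0,0,0,-1],
  ],
)

```text
clock: 3.17
tool_pos: [0.4642, -0.364, 0.1998]
ee_rot: [0.0, 0.872, 0.489, 0.0]
ft_force: [0.4, 0.2, -0.7]
opening: 0.0856
grasp_force: 0.0
```

Run:
```python
from h import *
a,c=cap('wrist');a,c=cap('wrist');a,c=cap('wrist','w2.png');np.savez('w2.npz',**c)
s=r.state();print(s['tool_pos'],s['ee_rot'])
hsv=cv2.cvtColor(a,cv2.COLOR_RGB2HSV)
m=cv2.inRange(hsv,(0,60,40),(14,200,255))
n,l,st,ce=cv2.connectedComponentsWithStats(m);i=1+st[1:,4].argmax();print(st[i])
pts=np.argwhere(l==i)[:,::-1].astype(np.float32)
box=cv2.boxPoints(cv2.minAreaRect(pts));print(box.round(1).tolist())
W=np.array([ray(c,p,.01) for p in box]);print(W.round(4),[np.linalg.norm(W[k]-W[k-1]).round(4) for k in range(4)])
```

```text
[ 0.463933   -0.36442408  0.19932645] [-2.67561853e-04  8.73047237e-01  4.87635549e-01  1.44094890e-04]
[ 299   84   23  175 3503]
[[299.0, 84.0], [321.0, 84.0], [321.0, 258.0], [299.0, 258.0]]
[[ 0.4956 -0.291   0.01  ]
 [ 0.512  -0.3011  0.01  ]
 [ 0.4243 -0.4449  0.01  ]
 [ 0.4052 -0.4331  0.01  ]] [np.float64(0.1685), np.float64(0.0193), np.float64(0.1685), np.float64(0.0224)]
```

View pics/w2.png

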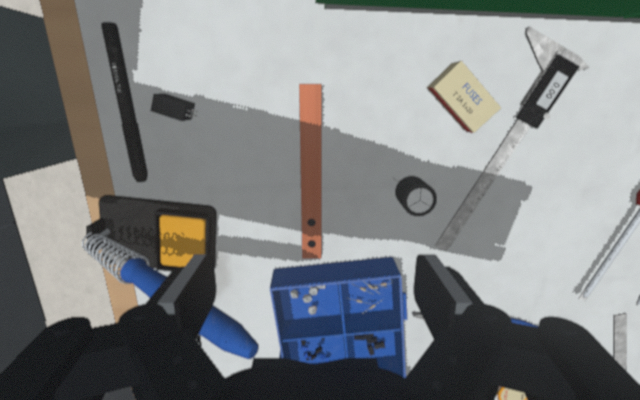

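The bar runs straight up the wrist view from (310,258) at the tail to (310,84) at the nose. It lies between the fingers with the blue handle well to the left and behind.

>>> drive_tool(
  deltas=[
    [0,-1.2,25,0,0,0.004,-0.2],
    [0,-1.2,35,0,0,0,-0.2],
    [0,0,35,0,0,0,-0.2],
    [0,0,30,0,0,0,-0.2],
    [0,0,20,0,0,0,-0.2],
  ],
  newtons=40,
)

```text
clock: 3.73
tool_pos: [0.4608, -0.3582, 0.0522]
ee_rot: [-0.002, 0.873, 0.488, -0.0]
ft_force: [0.3, 0.5, 0.0]
opening: 0.0509
grasp_force: 0.0
```

>>> drive_tool(
  deltas=[
    [0,0,15,0,0,0,-0.2],
    [0,0,10,0,0,0,-0.2],
    [0,0,5,0,0,0,-0.2],
    [0,0,3,0,0,0,-0.2],
    [0,0,0,0,0,0,-0.2],
  ],
)

```text
clock: 4.15
tool_pos: [0.462, -0.3611, 0.0226]
ee_rot: [0.0, 0.874, 0.487, 0.0]
ft_force: [0.4, -0.4, 0.5]
opening: 0.0515
grasp_force: 0.0
```

Close, then lift.

>>> drive_tool(
  deltas=[
    [0,0,1,0,0,0,0.2],
    [0,0,0,0,0,0,0.5],
    [0,0,0,0,0,0,1],
    [0,0,0,0,0,0,1],
    [0,0,0,0,0,0,1],
  ],
  newtons=60,
)

```text
clock: 4.57
tool_pos: [0.4623, -0.3621, 0.0227]
ee_rot: [0.001, 0.874, 0.486, 0.001]
ft_force: [0.2, 1.0, 6.0]
opening: 0.0176
grasp_force: 59.2
```

>>> drive_tool(
  deltas=[
    [0,0,-10,0,0,0,1],
    [0,0,-20,0,0,0,1],
    [0,0,-20,0,0,0,1],
    [0,0,-20,0,0,0,1],
    [0,0,-10,0,0,0,1],
  ],
)

```text
clock: 4.98
tool_pos: [0.4617, -0.3618, 0.1034]
ee_rot: [0.001, 0.874, 0.486, 0.0]
ft_force: [-0.5, -0.2, -2.9]
opening: 0.0177
grasp_force: 59.3
```

Run:
```python
from h import *
a,c=cap('wrist','w3.png');s=r.state();print(s['tool_pos'],s['ee_rot'],s['ft_force'],s['opening'],s['torque'])
from math import *
u=np.array([cos(radians(56.7)),sin(radians(56.7))]);f=np.array([.457,-.1095])
# bar centre ~10mm inside edge; grasp is ~5 ahead of centre
print(f+.012*u)
```

```text
[ 0.46255223 -0.36259118  0.10482402] [2.24957196e-03 8.73794120e-01 4.86290453e-01 6.09223018e-04] [ 0.39449054 -1.12587696 -1.26483296] 0.017648382904496874 [-0.04703971 -0.01151506 -0.01124029]
[ 0.46358827 -0.09947031]
```

View pics/w3.png

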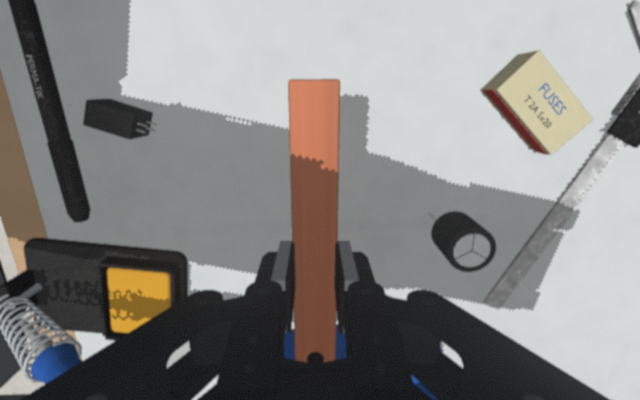

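Bar is held straight in the jaws; nose edge at y≈80 from x≈289 to 340.

```bash
cat >> h.py <<'E'
def bar(a,c,z):
    hsv=cv2.cvtColor(a,cv2.COLOR_RGB2HSV);m=cv2.inRange(hsv,(0,60,40),(14,220,255))
    n,l,st,ce=cv2.connectedComponentsWithStats(m);i=1+st[1:,4].argmax();x,y,w,h,_=st[i]
    rows=np.arange(y+4,y+h-4);E=np.array([[np.flatnonzero(l[k]==i)[0]-.0,np.flatnonzero(l[k]==i)[-1]+1.,k+.5] for k in rows])
    E=E[:max(20,int(len(E)*.6))]
    fl=np.polyfit(E[:,2],E[:,0],1);fr=np.polyfit(E[:,2],E[:,1],1)
    f=lambda k:[ray(c,(np.polyval(q,k),k),z) for q in(fl,fr)]
    N=f(y);T=f(E[-1,2]);n_=np.mean(N,0);t_=np.mean(T,0)
    print('nose',n_.round(4),'w',np.linalg.norm(N[0]-N[1]).round(4),np.linalg.norm(T[0]-T[1]).round(4),'yaw',np.degrees(np.arctan2(*(n_-t_)[1::-1])).round(2),'px',st[i])
    return n_
def jig(p,f=(.457,-.1095),yaw=56.7):
    y=np.radians(yaw);d=np.array(p)[:2]-f;return d@[np.cos(y),np.sin(y)],d@[-np.sin(y),np.cos(y)]
E
python3 - <<'E'
from h import *
a=cv2.imread('pics/w3.png')[:,:,::-1].copy();c=cal('wrist');s=r.state()
n=bar(a,c,s['tool_pos'][2]-.0127)
q=s['ee_rot'];print(s['tool_pos'],'yaw',np.degrees(2*np.arctan2(q[2],q[1])),'nose-tcp',np.linalg.norm((n-s['tool_pos'])[:2]))
plan([.4685,-.0925,.105],56.7,10)
E
```

```text
nose [ 0.504  -0.2963  0.0921] w 0.0197 0.0193 yaw 58.35 px [  289    80    51   284 12695]
[ 0.46255223 -0.36259118  0.10482402] yaw 58.19428126367569 nose-tcp 0.07823113226478481
[23.3, -13.7, -0.1, 0.0005, 0.0001, 0.0026]
[23.2, -13.8, -0.1, 0.0005, 0.0001, 0.0026]
[23.2, -13.9, -0.1, 0.0005, 0.0001, 0.0026]
[23.2, -13.9, -0.1, 0.0005, 0.0001, 0.0026]
[23.1, -14.0, -0.1, 0.0005, 0.0001, 0.0026]
[23.1, -14.0, -0.1, 0.0005, 0.0001, 0.0026]
[23.0, -14.1, -0.1, 0.0005, 0.0001, 0.0026]
[23.0, -14.2, -0.0, 0.0005, 0.0001, 0.0026]
[23.0, -14.2, -0.0, 0.0005, 0.0001, 0.0026]
[22.9, -14.3, -0.0, 0.0005, 0.0001, 0.0026]
```

>>> drive_tool(
  deltas=[
    [22,-14,0,0,0,0.003,1],
    [22,-14,0,0,0,0.003,1],
    [22,-14,0,0,0,0.003,1],
    [22,-14,0,0,0,0.003,1],
    [22,-14,0,0,0,0.003,1],
  ],
)

```text
clock: 5.45
tool_pos: [0.4593, -0.2292, 0.1]
ee_rot: [-0.001, 0.878, 0.479, -0.001]
ft_force: [0.7, -0.7, -3.4]
opening: 0.0181
grasp_force: 59.3
```

>>> drive_tool(
  deltas=[
    [22,-14,0,0,0,0.003,1],
    [22,-14,0,0,0,0.003,1],
    [22,-14,0,0,0,0.003,1],
    [22,-14,0,0,0,0.002,1],
    [22,-14,0,0,0,0,1],
  ],
)

```text
clock: 5.87
tool_pos: [0.4604, -0.099, 0.1002]
ee_rot: [-0.001, 0.88, 0.475, -0.001]
ft_force: [0.4, 0.8, -3.7]
opening: 0.018
grasp_force: 59.3
```

Run:
```python
from h import *
cap('wrist');cap('wrist');a,c=cap('wrist','w4.png');np.savez('w4.npz',**c);s=r.state()
n=bar(a,c,s['tool_pos'][2]-.0127);q=s['ee_rot'];print(s['tool_pos'],'yaw',np.degrees(2*np.arctan2(q[2],q[1])))
print('jig nose',jig(n),'tcp',jig(s['tool_pos']))
```

```text
nose [ 0.5024 -0.0311  0.0874] w 0.0198 0.0198 yaw 57.05 px [  288    79    52   285 12839]
[ 0.46012108 -0.09866393  0.10009322] yaw 56.880681191711965
jig nose (np.float64(0.09048026932071299), np.float64(0.005090906037235521)) tcp (np.float64(0.010770407440809648), np.float64(0.0033406308207021332))
```

View pics/w4.png

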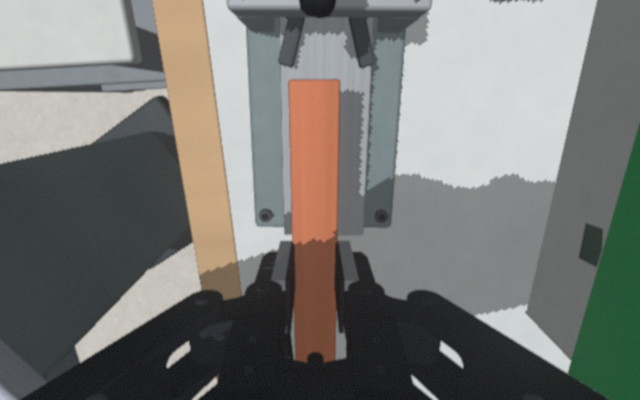

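The nose is about at the bed's middle, slightly left of it. The flared cheek ends are at about (283,66) and (367,66), and the front corners of the bed at (285,235) and (364,235).

Run:
```python
from h import *
c=dict(np.load('w4.npz'))
P={'mouthL':((283,66),.034),'mouthR':((367,66),.034),'slotL':((297,20),.034),'slotR':((352,20),.034),'fL':((285,235),.026),'fR':((364,235),.026),'b':((229,8),.066),'b2':((430,8),.066)}
X={k:ray(c,*v) for k,v in P.items()}
for k,v in X.items():print(k,v.round(4),np.round(jig(v),4))
m=(X['mouthL']+X['mouthR'])/2;f=(X['fL']+X['fR'])/2;s=(X['slotL']+X['slotR'])/2
print(np.round(jig(f),4),np.round(jig(m),4),np.round(jig(s),4),np.degrees(np.arctan2(*(m-f)[1::-1])),np.degrees(np.arctan2(*(s-f)[1::-1])))
```

```text
mouthL [ 0.4931 -0.0148  0.034 ] [0.099  0.0218]
mouthR [ 0.5299 -0.0387  0.034 ] [ 0.0991 -0.0221]
slotL [ 0.5113 -0.0008  0.034 ] [0.1207 0.0143]
slotR [ 0.5346 -0.0159  0.034 ] [ 0.1208 -0.0134]
fL [ 0.4373 -0.0966  0.026 ] [-0.      0.0236]
fR [ 0.479  -0.1236  0.026 ] [ 0.0003 -0.0261]
b [0.4883 0.0124 0.066 ] [0.1191 0.0408]
b2 [ 0.5581 -0.0331  0.066 ] [ 0.1193 -0.0426]
[ 0.0001 -0.0013] [ 0.0991 -0.0001] [0.1208 0.0004] 57.38067196065163 57.508979342435175
```

>>> drive_tool(
  deltas=[
    [0,2,6,0,0,0,1],
    [0,2.5,12,0,0,0,1],
    [0,0,14,0,0,0,1],
    [0,0,9,0,0,0,1],
    [0,0,4,0,0,0,1],
  ],
)

```text
clock: 6.43
tool_pos: [0.4642, -0.1035, 0.0544]
ee_rot: [-0.001, 0.88, 0.474, -0.001]
ft_force: [-0.2, -0.1, -3.8]
opening: 0.0177
grasp_force: 59.3
```

```bash
cat > look.py <<'E'
from h import *
import sys
cap('wrist');a,c=cap('wrist',sys.argv[1]+'.png');np.savez(sys.argv[1]+'.npz',**c);s=r.state()
n=bar(a,c,float(sys.argv[2]) if len(sys.argv)>2 else s['tool_pos'][2]-.0127);q=s['ee_rot'];print(s['tool_pos'],'yaw',np.degrees(2*np.arctan2(q[2],q[1])),s['ft_force'].round(1))
print('jig nose',np.round(jig(n),4),'tcp',np.round(jig(s['tool_pos']),4))
E
python3 look.py w5
```

```text
nose [ 0.5074 -0.0378  0.0424] w 0.0197 0.0196 yaw 56.8 px [  288    79    52   285 12826]
[ 0.46447471 -0.10330964  0.05508069] yaw 56.644146174172725 [ 0.4 -0.3 -4.2]
jig nose [ 0.0876 -0.0028] tcp [ 0.0093 -0.0028]
```

View pics/w5.png

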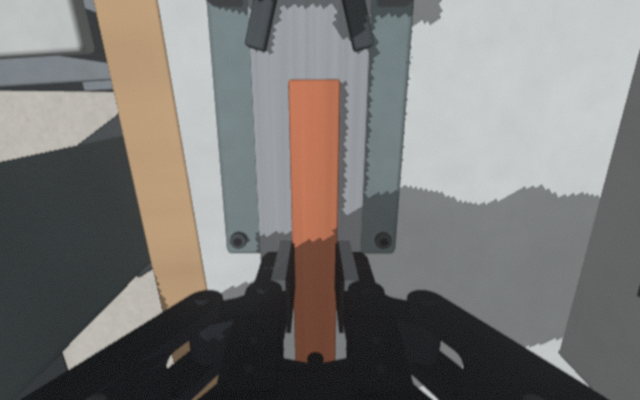

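Cheek ends at (247,45) and (372,48) put the bed's midline at x≈310, while the bar's is at x≈314. The bar is about 1.8 mm too far right.

>>> drive_tool(
  deltas=[
    [0,-1,2,0,0,0,1],
    [0,-0.8,2,0,0,-0.004,1],
    [0,0,1,0,0,0,1],
    [0,0,0.5,0,0,0,1],
    [0,0,0,0,0,0,1],
  ],
)

```text
clock: 6.95
tool_pos: [0.4642, -0.102, 0.051]
ee_rot: [0.0, 0.879, 0.477, 0.0]
ft_force: [-0.0, 0.7, -3.3]
opening: 0.0176
grasp_force: 59.4
```

>>> drive_tool(
  deltas=[
    [0,0,1,0,0,0,1],
    [0,0,0.5,0,0,0,1],
    [0,0,0.5,0,0,0,1],
    [0,0,0,0,0,0,1],
    [0,0,0,0,0,0,1],
  ],
)

```text
clock: 7.37
tool_pos: [0.464, -0.102, 0.0488]
ee_rot: [-0.0, 0.879, 0.477, -0.0]
ft_force: [0.1, 0.2, -3.3]
opening: 0.018
grasp_force: 59.4
```

>>> drive_tool(
  deltas=[
    [0,0,0.5,0,0,0,1],
    [0,0,0.5,0,0,0,1],
    [0,0,0.3,0,0,0,1],
    [0,0,0,0,0,0,1],
    [0,0,0,0,0,0,1],
  ],
)

```text
clock: 7.78
tool_pos: [0.4642, -0.1021, 0.0483]
ee_rot: [0.0, 0.879, 0.477, 0.0]
ft_force: [-1.8, 1.1, 5.3]
opening: 0.0177
grasp_force: 60.4
```

>>> drive_tool(
  deltas=[
    [4,0,-0.4,0,0,0,1],
    [5,0,0,0,0,0,1],
    [5,0,0,0,0,0,1],
    [4,0,0,0,0,0,1],
    [0,0,0,0,0,0,1],
  ],
)

```text
clock: 8.2
tool_pos: [0.475, -0.0867, 0.0484]
ee_rot: [0.001, 0.879, 0.477, 0.0]
ft_force: [-0.2, -2.1, 4.3]
opening: 0.0176
grasp_force: 60.2
```

```bash
python3 look.py w6 0.0357
python3 - <<'E'
from h import *
im=cv2.imread('pics/w6.png');cv2.imwrite('pics/w6c.png',cv2.resize(im[0:150,200:420],None,fx=3,fy=3,interpolation=cv2.INTER_CUBIC))
E
```

```text
nose [ 0.5182 -0.021   0.0357] w 0.0198 0.0197 yaw 57.12 px [  289    79    51   285 12824]
[ 0.47497257 -0.08675714  0.04834803] yaw 56.974318498298324 [ 0.2 -2.   3.3]
jig nose [ 0.1075 -0.0025] tcp [ 0.0289 -0.0025]
```

View pics/w6c.png

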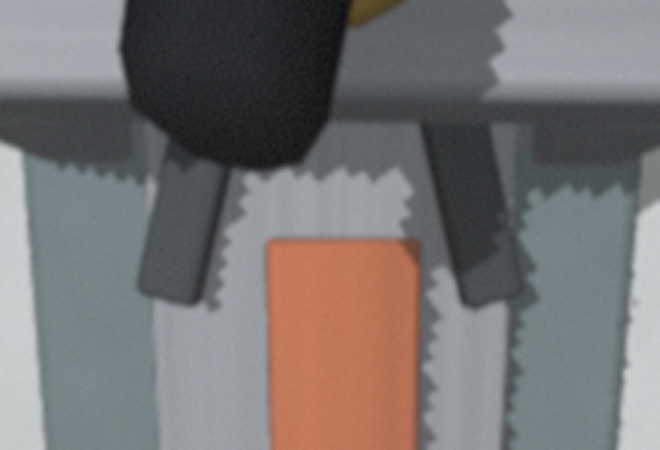

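The nose at x≈268–418 (middle 343) sits between the flared cheeks, whose middle is at x≈332. The bar is 1.6 mm too far right and otherwise parallel.

>>> drive_tool(
  deltas=[
    [0,-1.6,0,0,0,0,1],
    [3,0,0,0,0,0,1],
    [5,0,0,0,0,0,1],
    [5,0,0,0,0,0,1],
    [3,0,0,0,0,0,1],
  ],
)

```text
clock: 8.72
tool_pos: [0.4808, -0.0737, 0.0483]
ee_rot: [0.001, 0.879, 0.476, -0.002]
ft_force: [-3.5, -6.5, 8.2]
opening: 0.018
grasp_force: 60.7
```

>>> drive_tool(
  deltas=[
    [4,0,0,0,0,0,1],
    [5,0,0,0,0,0,1],
    [0,0,0,0,0,0,1],
    [0,0,0,0,0,0,1],
    [0,0,0,0,0,0,1],
  ],
)

```text
clock: 9.13
tool_pos: [0.4859, -0.0656, 0.0483]
ee_rot: [0.001, 0.879, 0.477, -0.001]
ft_force: [-2.1, -3.5, 7.2]
opening: 0.0178
grasp_force: 60.6
```

>>> drive_tool(
  deltas=[
    [0,0,-0.6,0,0,0,0.5],
    [0,0,0,0,0,0,0.1],
    [0,0,0,0,0,0,0.1],
    [0,0,0,0,0,0,0.1],
    [0,0,0,0,0,0,0.1],
  ],
)

```text
clock: 9.55
tool_pos: [0.4859, -0.0648, 0.0482]
ee_rot: [-0.0, 0.879, 0.477, -0.0]
ft_force: [0.4, -0.1, 0.2]
opening: 0.0387
grasp_force: 0.0
```

>>> drive_tool(
  deltas=[
    [-8,0,0,0,0,0,0.1],
    [-18,0,0,0,0,0,0.1],
    [-18,0,0,0,0,0,0.1],
    [-11,0,0,0,0,0,0.1],
    [0,0,0,0,0,0,0.1],
  ],
)

```text
clock: 9.97
tool_pos: [0.4547, -0.1125, 0.0483]
ee_rot: [-0.0, 0.88, 0.476, -0.001]
ft_force: [0.1, 0.2, 0.5]
opening: 0.0382
grasp_force: 0.0
```

```bash
python3 look.py w7 0.0357
```

```text
nose [ 0.5132 -0.0238  0.0357] w 0.0198 0.0198 yaw 57.26 px [  286     0    56   331 15643]
[ 0.45602308 -0.11148352  0.04853328] yaw 56.86660245293004 [ 0.8  1.  -0.2]
jig nose [1.025e-01 1.000e-04] tcp [-0.0022 -0.0003]
```

>>> drive_tool(
  deltas=[
    [0,0,0,0,0,0,0.5],
    [0,0,0,0,0,0,1],
    [0,0,0,0,0,0,1],
    [0,0,0,0,0,0,1],
    [5,0,0,0,0,0,1],
  ],
  newtons=50,
)

```text
clock: 10.48
tool_pos: [0.4585, -0.1082, 0.0488]
ee_rot: [0.001, 0.879, 0.476, -0.002]
ft_force: [-3.3, -4.4, 4.0]
opening: 0.0179
grasp_force: 49.2
```

>>> drive_tool(
  deltas=[
    [7,0,0,0,0,0,1],
    [7,0,0,0,0,0,1],
    [7,0,0,0,0,0,1],
    [5,0,0,0,0,0,1],
    [2,0,0,0,0,0,1],
  ],
)

```text
clock: 10.9
tool_pos: [0.4746, -0.0839, 0.0488]
ee_rot: [0.001, 0.879, 0.477, -0.001]
ft_force: [-3.1, -5.2, 6.0]
opening: 0.0183
grasp_force: 49.3
```

>>> drive_tool(
  deltas=[
    [3,0,0,0,0,0,1],
    [3,0,0,0,0,0,1],
    [3,0,0,0,0,0,1],
    [3,0,0,0,0,0,1],
    [2,0,0,0,0,0,1],
  ],
)

```text
clock: 11.32
tool_pos: [0.4818, -0.0726, 0.0488]
ee_rot: [0.001, 0.879, 0.477, -0.001]
ft_force: [-3.4, -4.4, 6.3]
opening: 0.0184
grasp_force: 49.3
```

>>> drive_tool(
  deltas=[
    [1.5,0,0,0,0,0,1],
    [1.5,0,0,0,0,0,1],
    [1.5,0,0,0,0,0,1],
    [1,0,0,0,0,0,1],
    [0,0,0,0,0,0,1],
  ],
)

```text
clock: 11.73
tool_pos: [0.4848, -0.068, 0.0488]
ee_rot: [0.001, 0.879, 0.477, -0.001]
ft_force: [-2.8, -3.7, 6.2]
opening: 0.0182
grasp_force: 49.3
```

>>> drive_tool(
  deltas=[
    [0.7,0,0,0,0,0,1],
    [0.7,0,0,0,0,0,1],
    [0.7,0,0,0,0,0,1],
    [0,0,0,0,0,0,1],
    [0,0,0,0,0,0,1],
  ],
)

```text
clock: 12.15
tool_pos: [0.4857, -0.0665, 0.0488]
ee_rot: [0.001, 0.879, 0.476, -0.001]
ft_force: [-3.7, -5.5, 6.1]
opening: 0.0181
grasp_force: 49.4
```

>>> drive_tool(
  deltas=[
    [0.7,0,0,0,0,0,1],
    [0.7,0,0,0,0,0,1],
    [0.7,0,0,0,0,0,1],
    [0,0,0,0,0,0,1],
    [0,0,0,0,0,0,1],
  ],
)

```text
clock: 12.57
tool_pos: [0.4858, -0.0663, 0.0489]
ee_rot: [0.003, 0.879, 0.476, -0.003]
ft_force: [-6.3, -10.5, 8.7]
opening: 0.0179
grasp_force: 49.6
```

>>> drive_tool(
  deltas=[
    [0.7,0,0,0,0,0,1],
    [0.7,0,0,0,0,0,1],
    [0,0,0,0,0,0,1],
    [0,0,0,0,0,0,1],
    [0,0,0,0,0,0,1],
  ],
)

```text
clock: 12.98
tool_pos: [0.4859, -0.0662, 0.0488]
ee_rot: [0.003, 0.88, 0.476, -0.005]
ft_force: [-8.2, -13.0, 9.4]
opening: 0.0182
grasp_force: 49.7
```

>>> drive_tool(
  deltas=[
    [-0.8,0,-0.5,0,0,0,1],
    [0,0,0,0,0,0,0.4],
    [0,0,0,0,0,0,0.1],
    [0,0,0,0,0,0,0.1],
    [0,0,0,0,0,0,0.1],
  ],
)

```text
clock: 13.4
tool_pos: [0.4876, -0.0626, 0.0488]
ee_rot: [-0.0, 0.879, 0.477, 0.0]
ft_force: [0.2, -0.2, 0.1]
opening: 0.0384
grasp_force: 0.0
```

>>> drive_tool(
  deltas=[
    [-2,0,-20,0,0,0,0.1],
    [-10,0,-38,0,0,0,-0.5],
    [-20,0,-40,0,0,0,-1],
    [-20,0,-40,0,0,0,-1],
    [-10,0,-25,0,0,0,-1],
  ],
)

```text
clock: 13.82
tool_pos: [0.4558, -0.1137, 0.21]
ee_rot: [0.001, 0.879, 0.477, 0.001]
ft_force: [0.8, -0.3, 0.6]
opening: 0.0839
grasp_force: 0.0
```

Run:
```python
from h import *
cap('wrist');cap('wrist');a,c=cap('wrist','w8.png');np.savez('w8.npz',**c);s=r.state();print(s['tool_pos'],s['ft_force'].round(1))
hsv=cv2.cvtColor(a,cv2.COLOR_RGB2HSV);m=cv2.inRange(hsv,(0,60,40),(14,220,255));m[:, :250]=0;m[:,400:]=0
n,l,st,ce=cv2.connectedComponentsWithStats(m)
for i in np.argsort(-st[:,4])[1:4] if 0 else range(1,n):
  if st[i,4]>300:
    x,y,w,h,_=st[i];print(st[i])
    p=[];
    for k in(y+3,y+h-4):
        xx=np.flatnonzero(l[k]==i);p.append(((xx[0]+xx[-1]+1)/2,k+.5));print(k,xx[0],xx[-1])
    A=ray(c,p[0],.0357);B=ray(c,p[1],.0357);T=ray(c,(p[1][0],y+h),.0357)
    print('near bridge',np.round(jig(A),4),'tail',np.round(jig(T),4),'yaw',np.degrees(np.arctan2(*(A-B)[1::-1])))
# black handle mask
k=cv2.inRange(hsv,(0,0,0),(180,255,60));k[260:]=0;k[:, :250]=0;k[:,400:]=0
n,l,st,ce=cv2.connectedComponentsWithStats(k)
for i in range(1,n):
  if st[i,4]>150:
    pts=np.argwhere(l==i)[:,::-1].astype(np.float32);print(st[i],cv2.minAreaRect(pts),cv2.boxPoints(cv2.minAreaRect(pts)).round(0).tolist())
```

```text
[ 0.45702083 -0.11370079  0.20926399] [-0.2  0.2 -1.3]
[ 295   26   25  133 3020]
29 295 319
155 297 319
near bridge [ 0.1195 -0.0004] tail [ 0.0142 -0.0009] yaw 57.01534210111275
[291   0  22  29 520] ((300.65386962890625, 13.769231796264648), (19.349416732788086, 30.140438079833984), 7.125016689300537) [[289.0, 28.0], [293.0, -2.0], [312.0, 0.0], [308.0, 30.0]]
```

>>> drive_tool(
  deltas=[
    [20,0,0,0,0,0,-1],
    [35,0,0,0,0,0,-1],
    [15,0,0,0,0,0,-1],
    [0,0,0,0,0,0,-1],
    [0,0,0,0,0,0,-1],
  ],
)

```text
clock: 14.38
tool_pos: [0.4925, -0.0529, 0.2047]
ee_rot: [-0.001, 0.878, 0.478, -0.001]
ft_force: [-0.5, 1.7, 0.1]
opening: 0.0856
grasp_force: 0.0
```

```bash
cat > th.py <<'E'
from h import *
import sys
cap('wrist');a,c=cap('wrist',sys.argv[1]+'.png');np.savez(sys.argv[1]+'.npz',**c);s=r.state();print(s['tool_pos'],s['qpos'][5])
hsv=cv2.cvtColor(a,cv2.COLOR_RGB2HSV)
e=proj(c,(.5316,.0054,.09));print('exp',e)
k=cv2.inRange(hsv,(0,0,0),(180,255,60));H,W=k.shape;x0,x1,y0,y1=[int(v) for v in(e[0]-60,e[0]+60,max(0,e[1]-60),e[1]+60)]
z=np.zeros_like(k);z[y0:y1,x0:x1]=k[y0:y1,x0:x1]
n,l,st,ce=cv2.connectedComponentsWithStats(z)
for i in range(1,n):
  if st[i,4]>150:
    pts=np.argwhere(l==i)[:,::-1].astype(np.float32);print(st[i],ce[i].round(1),cv2.minAreaRect(pts),cv2.boxPoints(cv2.minAreaRect(pts)).round(0).tolist())
E
python3 th.py w9
```

```text
[ 0.49219124 -0.05398836  0.20521547] 1.907640484797336
exp [315.81505284  97.20808309]
[ 303   50   33   91 1009] [320.5  94.8] ((319.7977294921875, 95.87640380859375), (22.186140060424805, 90.3935317993164), 12.994616508483887) [[299.0, 137.0], [319.0, 49.0], [341.0, 54.0], [320.0, 142.0]]
```

>>> drive_tool(
  deltas=[
    [20,0,0,0,0,0,-1],
    [30,0,0,0,0,0,-1],
    [20,0,0,0,0,0,-1],
    [0,0,0,0,0,-0.1,-1],
    [0,0,0,0,0,-0.12,-1],
  ],
)

```text
clock: 14.9
tool_pos: [0.5314, 0.0046, 0.206]
ee_rot: [-0.0, 0.82, 0.573, -0.0]
ft_force: [-0.3, -0.6, -0.7]
opening: 0.0851
grasp_force: 0.0
```

>>> drive_tool(
  deltas=[
    [0,0,0,0,0,-0.12,-1],
    [0,0,0,0,0,-0.12,-1],
    [0,0,0,0,0,-0.12,-1],
    [0,0,0,0,0,-0.12,-1],
    [0,0,0,0,0,-0.12,-1],
  ],
)

```text
clock: 15.32
tool_pos: [0.5307, 0.0036, 0.206]
ee_rot: [-0.0, 0.614, 0.789, -0.0]
ft_force: [0.2, -0.3, 0.9]
opening: 0.0856
grasp_force: 0.0
```

>>> drive_tool(
  deltas=[
    [0,0,0,0,0,-0.12,-1],
    [0,0,0,0,0,-0.12,-1],
    [0,0,0,0,0,-0.12,-1],
    [0,0,0,0,0,-0.12,-1],
    [0,0,0,0,0,-0.12,-1],
  ],
)

```text
clock: 15.73
tool_pos: [0.5307, 0.0036, 0.206]
ee_rot: [-0.001, 0.354, 0.935, -0.0]
ft_force: [-1.2, 0.0, -0.7]
opening: 0.0852
grasp_force: 0.0
```

>>> drive_tool(
  deltas=[
    [0,0,0,0,0,-0.12,-1],
    [0,0,0,0,0,-0.12,-1],
    [0,0,0,0,0,-0.12,-1],
    [0,0,0,0,0,-0.12,-1],
    [0,0,0,0,0,-0.12,-1],
  ],
)

```text
clock: 16.15
tool_pos: [0.5307, 0.0036, 0.206]
ee_rot: [-0.001, 0.062, 0.998, -0.0]
ft_force: [0.5, 0.9, -0.7]
opening: 0.0854
grasp_force: 0.0
```

>>> drive_tool(
  deltas=[
    [0,0,0,0,0,-0.12,-1],
    [0,0,0,0,0,-0.12,-1],
    [0,0,0,0,0,-0.12,-1],
    [0,0,0,0,0,-0.12,-1],
    [0,0,0,0,0,-0.12,-1],
  ],
)

```text
clock: 16.57
tool_pos: [0.5306, 0.0036, 0.206]
ee_rot: [-0.001, -0.236, 0.972, 0.0]
ft_force: [0.2, 0.1, -0.5]
opening: 0.0854
grasp_force: 0.0
```

>>> drive_tool(
  deltas=[
    [0,0,0,0,0,-0.12,-1],
    [0,0,0,0,0,-0.12,-1],
    [0,0,0,0,0,-0.06,-1],
    [0,0,0,0,0,0,-1],
    [0,0,0,0,0,0,-1],
  ],
)

```text
clock: 16.98
tool_pos: [0.5309, 0.0038, 0.2061]
ee_rot: [-0.0, -0.375, 0.927, 0.0]
ft_force: [-0.0, -0.8, -0.9]
opening: 0.0853
grasp_force: 0.0
```

```bash
python3 th.py w10
```

```text
[0.53108513 0.00405111 0.20629268] -0.8842171590360082
exp [315.85651529 199.98133147]
[ 303  166   24   78 1301] [314.1 204.5] ((314.0971984863281, 204.51300048828125), (76.99220275878906, 22.149765014648438), 88.15238952636719) [[302.0, 166.0], [324.0, 166.0], [326.0, 243.0], [304.0, 243.0]]
```

Run:
```python
from h import *
a,b,d=[dict(np.load(f'{k}.npz')) for k in('w9','w10','w1')]
F=tri(a,(330,51.5),b,(315,243));print('far top',F,np.round(jig(F,yaw=57),4))
N=ray(a,(309.5,139.5),F[2]);print('near top',N,np.linalg.norm(F-N),'centre',(F+N)/2,np.round(jig((F+N)/2,yaw=57),4),'heading',np.degrees(np.arctan2(*(F-N)[1::-1])))
print('near/bottom at row166 z-17', ray(b,(313,166),F[2]-.017), ray(b,(313,166),F[2]))
```

```text
far top [0.55286053 0.02390032 0.10445993] [ 0.1641 -0.0077]
near top [ 0.51369584 -0.01457848  0.10445993] 0.05490438710190341 centre [0.53327819 0.00466092 0.10445993] [ 0.1373 -0.0018] heading 44.493867775505215
near/bottom at row166 z-17 [ 0.51504538 -0.01355271  0.08745993] [ 0.51247022 -0.0159364   0.10445993]
```

>>> drive_tool(
  deltas=[
    [-1.8,-0.4,12,0,0,-0.008,0.1],
    [0,0,25,0,0,0,0.1],
    [0,0,25,0,0,0,0.1],
    [0,0,18,0,0,0,0.1],
    [0,0,8,0,0,0,0.1],
  ],
  newtons=30,
)

```text
clock: 17.5
tool_pos: [0.5304, 0.0058, 0.1148]
ee_rot: [-0.003, -0.38, 0.925, 0.001]
ft_force: [-0.1, -0.2, 0.2]
opening: 0.039
grasp_force: 0.0
```

>>> drive_tool(
  deltas=[
    [0,0,7,0,0,0,0.1],
    [0,0,3,0,0,0,0.1],
    [0,0,2,0,0,0,0.1],
    [0,0,0,0,0,0,0.1],
    [0,0,0,0,0,0,0.1],
  ],
)

```text
clock: 17.92
tool_pos: [0.5339, 0.0054, 0.1075]
ee_rot: [0.001, -0.38, 0.925, -0.0]
ft_force: [-0.1, -0.4, -0.1]
opening: 0.0389
grasp_force: 0.0
```

>>> drive_tool(
  deltas=[
    [0,0,0,0,0,0,0.4],
    [0,0,0,0,0,0,0.7],
    [0,0,0,0,0,0,1],
    [0,0,0,0,0,0,1],
    [0,0,0,0,0,0,1],
  ],
)

```text
clock: 18.33
tool_pos: [0.5336, 0.0056, 0.1075]
ee_rot: [0.001, -0.38, 0.925, -0.0]
ft_force: [-1.0, 2.0, 4.7]
opening: 0.0158
grasp_force: 29.4
```

```bash
python3 -c "
from h import *
s=r.state();print(s['tool_pos'],s['ft_force'].round(2),s['torque'].round(3),s['opening'],s['grasp_force'],s['qpos'][5])"
```

```text
[0.53356165 0.00559425 0.10745103] [-0.99  1.99  4.72] [0.302 0.257 0.019] 0.01578287326638848 29.387259122449905 -0.8913120007975714
```

>>> drive_tool(
  deltas=[
    [0,0,0,0,0,0,0.4],
    [0,0,0,0,0,0,0.4],
    [0,0,-6,0,0,0,0.4],
    [0,0,0,0,0,0,0.4],
    [0,0,0,0,0,0,0.4],
  ],
)

```text
clock: 18.75
tool_pos: [0.5334, 0.0053, 0.1129]
ee_rot: [0.0, -0.38, 0.925, -0.0]
ft_force: [1.1, -0.4, 0.8]
opening: 0.0255
grasp_force: 0.0
```

>>> drive_tool(
  deltas=[
    [0,0,0,0,0,0,0.7],
    [0,0,0,0,0,0,1],
    [0,0,0,0,0,0,1],
    [0,0,0,0,0,0,1],
    [0,0,0,0,0,0,1],
  ],
)

```text
clock: 19.17
tool_pos: [0.5332, 0.0054, 0.1127]
ee_rot: [0.0, -0.38, 0.925, -0.0]
ft_force: [0.0, -0.4, 2.7]
opening: 0.0148
grasp_force: 29.3
```

```bash
python3 -c "
from h import *
s=r.state();print(s['tool_pos'],s['ft_force'].round(2),s['torque'].round(3),s['opening'],s['grasp_force'],s['qpos'][5])"
```

```text
[0.53316094 0.00541761 0.11273756] [ 0.04 -0.38  2.69] [ 0.042  0.104 -0.058] 0.01475171536070068 29.288431266322732 -0.8912671376563779
```

>>> drive_tool(
  deltas=[
    [0,0,0.1,0,0,0.04,1],
    [0,0,0.1,0,0,0.04,1],
    [0,0,0.1,0,0,0.04,1],
    [0,0,0.1,0,0,0.04,1],
    [0,0,0.1,0,0,0.04,1],
  ],
)

```text
clock: 19.58
tool_pos: [0.5333, 0.0053, 0.1124]
ee_rot: [0.0, -0.285, 0.958, -0.0]
ft_force: [-0.0, -0.3, 3.9]
opening: 0.0148
grasp_force: 29.4
```

```bash
cat > st.py <<'E'
from h import *
s=r.state();q=s['ee_rot'];print(s['clock'],s['tool_pos'].round(4),'yaw',np.degrees(2*np.arctan2(q[2],q[1])).round(2),s['ft_force'].round(2),s['torque'].round(3),s['opening'].round(4),s['grasp_force'],s['qpos'][5].round(3))
E
python3 st.py
python3 - <<'E'
from h import *
cap('wrist');a,c=cap('wrist','g1.png')
s=r.state();p=proj(c,s['tool_pos']);print(p)
g=a.max(2)
x0=int(p[0])
for y in range(int(p[1])-70,int(p[1])+10,6):print(y,g[y,x0-44:x0+46:3].tolist())
E
```

```text
[315.43357271 280.96658506]
210 [82, 87, 87, 89, 88, 94, 103, 112, 112, 115, 74, 39, 39, 37, 39, 39, 43, 40, 56, 175, 187, 187, 188, 187, 187, 187, 189, 191, 189, 186]
216 [95, 100, 109, 114, 115, 115, 112, 112, 114, 107, 39, 44, 44, 48, 44, 44, 46, 44, 47, 129, 187, 181, 185, 187, 187, 187, 189, 189, 190, 188]
222 [115, 115, 115, 116, 116, 114, 112, 111, 104, 95, 40, 44, 43, 46, 48, 48, 53, 49, 47, 109, 170, 110, 115, 117, 129, 116, 130, 166, 185, 161]
228 [112, 112, 111, 111, 110, 113, 114, 106, 114, 95, 44, 44, 45, 49, 50, 54, 53, 52, 49, 61, 101, 110, 103, 115, 115, 114, 112, 115, 112, 116]
234 [113, 113, 117, 113, 113, 113, 113, 107, 109, 101, 42, 44, 46, 46, 47, 49, 55, 50, 46, 72, 107, 104, 104, 112, 113, 114, 113, 114, 116, 116]
240 [112, 114, 113, 115, 108, 102, 103, 96, 86, 94, 38, 38, 44, 45, 50, 48, 51, 49, 47, 77, 102, 86, 97, 107, 107, 107, 111, 113, 114, 114]
246 [112, 115, 114, 113, 93, 89, 91, 91, 41, 36, 32, 35, 39, 39, 47, 48, 48, 46, 41, 39, 39, 45, 95, 93, 94, 99, 116, 115, 116, 119]
252 [79, 63, 63, 69, 91, 89, 92, 83, 38, 37, 38, 38, 38, 36, 36, 38, 37, 37, 36,
[... 637 characters left out ...]
8, 42, 89, 118, 101, 62, 46, 45, 43]
288 [39, 41, 41, 39, 42, 77, 90, 47, 35, 116, 113, 34, 37, 35, 33, 36, 37, 36, 40, 50, 55, 36, 40, 94, 74, 40, 43, 41, 40, 45]Traceback (most recent call last):
  File "st.py", line 2, in <module>
    s=r.state();q=s['ee_rot'];print(s['clock'],s['tool_pos'].round(4),'yaw',np.degrees(2*np.arctan2(q[2],q[1])).round(2),s['ft_force'].round(2),s['torque'].round(3),s['opening'].round(4),s['grasp_force'],s['qpos'][5].round(3))
                                                                                                                                                                     ^^^^^^^^^^^^^^^^^^
AttributeError: 'float' object has no attribute 'round'
```

```bash
sed -i "s/s\['opening'\].round(4)/round(s['opening'],4)/" st.py; python3 st.py
```

```text
19.6833 [0.5333 0.0053 0.1124] yaw 213.26 [0.19 0.63 3.52] [-0.027  0.133  0.026] 0.0148 29.419912006706 -0.692
```

>>> drive_tool(
  deltas=[
    [0,0,0.2,0,0,0.06,1],
    [0,0,0.2,0,0,0.06,1],
    [0,0,0.2,0,0,0.06,1],
    [0,0,0.2,0,0,0.06,1],
    [0,0,0.2,0,0,0.06,1],
  ],
)

```text
clock: 20.1
tool_pos: [0.5334, 0.0052, 0.1115]
ee_rot: [0.0, -0.139, 0.99, -0.0]
ft_force: [-0.2, -1.0, 5.5]
opening: 0.0145
grasp_force: 29.6
```

```bash
python3 st.py
```

```text
20.1 [0.5334 0.0052 0.1115] yaw 195.96 [-0.21 -0.97  5.53] [-0.151  0.213  0.151] 0.0145 29.604416743386537 -0.39
```

>>> drive_tool(
  deltas=[
    [0,0,0,0,0,0,1],
    [0,0,0,0,0,0,1],
    [0,0,0,0,0,0,1],
    [0,0,0,0,0,0,1],
    [0,0,0,0,0,0,1],
  ],
)

```text
clock: 20.52
tool_pos: [0.5334, 0.0052, 0.1115]
ee_rot: [0.0, -0.141, 0.99, -0.0]
ft_force: [-0.8, -0.6, 5.0]
opening: 0.0149
grasp_force: 29.7
```

```bash
cat > st2.py <<'E'
from h import *
T=[]
for i in range(5):
    r.capture('top');s=r.state();T.append(np.r_[s['torque'][2],s['ft_force']])
print('tz,f mean',np.mean(T,0).round(3),'tz sd',np.std(T,0)[0].round(3));exec(open('st.py').read().split('\n',1)[1])
E
python3 st2.py
```

```text
tz,f mean [ 0.092 -0.676 -0.542  5.478] tz sd 0.036
20.7667 [0.5334 0.0052 0.1115] yaw 196.19 [-0.14 -0.81  5.  ] [-0.166  0.192  0.114] 0.0147 29.66009622439742 -0.394
```

>>> drive_tool(
  deltas=[
    [0,0,0.1,0,0,0.04,1],
    [0,0,0.1,0,0,0.04,1],
    [0,0,0.1,0,0,0.02,1],
    [0,0,0,0,0,0,1],
    [0,0,0,0,0,0,1],
  ],
)

```text
clock: 21.18
tool_pos: [0.5335, 0.0051, 0.1113]
ee_rot: [0.0, -0.091, 0.996, -0.0]
ft_force: [-0.6, -1.0, 5.1]
opening: 0.0149
grasp_force: 29.7
```

```bash
python3 st2.py
```

```text
tz,f mean [ 0.075 -0.762 -1.279  5.341] tz sd 0.039
21.4333 [0.5334 0.0051 0.1113] yaw 190.46 [-0.53 -0.74  6.02] [-0.189  0.175  0.022] 0.0148 29.687834288924932 -0.294
```

>>> drive_tool(
  deltas=[
    [0,0,0.1,0,0,0.05,1],
    [0,0,0.1,0,0,0.05,1],
    [0,0,0.1,0,0,0.05,1],
    [0,0,0.1,0,0,0.05,1],
    [0,0,0,0,0,0,1],
  ],
)

```text
clock: 21.85
tool_pos: [0.5334, 0.0051, 0.1108]
ee_rot: [0.0, 0.009, 1.0, -0.0]
ft_force: [-1.2, -1.5, 5.1]
opening: 0.0144
grasp_force: 29.6
```

```bash
python3 st2.py
```

```text
tz,f mean [ 0.073 -0.422 -1.165  5.267] tz sd 0.026
22.1 [0.5335 0.005  0.1108] yaw 179.04 [-1.3  -1.15  5.33] [-0.31   0.112  0.084] 0.0151 29.647417617961764 -0.094
```

>>> drive_tool(
  deltas=[
    [0,0,0.1,0,0,0.05,1],
    [0,0,0.1,0,0,0.05,1],
    [0,0,0.1,0,0,0.05,1],
    [0,0,0.1,0,0,0.05,1],
    [0,0,0,0,0,0,1],
  ],
)

```text
clock: 22.52
tool_pos: [0.5334, 0.005, 0.1103]
ee_rot: [0.0, 0.109, 0.994, -0.001]
ft_force: [-1.0, -1.4, 4.6]
opening: 0.0146
grasp_force: 29.6
```

```bash
python3 st2.py
```

```text
tz,f mean [ 0.065 -0.866 -2.569  4.956] tz sd 0.017
22.7667 [0.5334 0.005  0.1103] yaw 167.56 [-1.11 -2.19  5.08] [-0.47   0.106  0.074] 0.0148 29.653235860168934 0.106
```

>>> drive_tool(
  deltas=[
    [0,0,0.1,0,0,0.05,1],
    [0,0,0.1,0,0,0.05,1],
    [0,0,0.1,0,0,0.05,1],
    [0,0,0.1,0,0,0.05,1],
    [0,0,0,0,0,0,1],
  ],
)

```text
clock: 23.18
tool_pos: [0.5333, 0.0049, 0.1098]
ee_rot: [0.0, 0.208, 0.978, -0.001]
ft_force: [-0.4, -3.0, 4.8]
opening: 0.0146
grasp_force: 29.6
```

```bash
python3 st2.py
```

```text
tz,f mean [ 0.09  -0.157 -2.907  5.117] tz sd 0.016
23.4333 [0.5333 0.005  0.1098] yaw 156.05 [-0.98 -3.07  5.25] [-0.714  0.032  0.107] 0.0147 29.649065611883998 0.307
```

>>> drive_tool(
  deltas=[
    [0,0,0.1,0,0,0.05,1],
    [0,0,0.1,0,0,0.05,1],
    [0,0,0.1,0,0,0.05,1],
    [0,0,0.1,0,0,0.05,1],
    [0,0,0,0,0,0,1],
  ],
)

```text
clock: 23.85
tool_pos: [0.5332, 0.005, 0.1093]
ee_rot: [0.0, 0.305, 0.952, -0.001]
ft_force: [-0.8, -3.9, 4.7]
opening: 0.0148
grasp_force: 29.6
```

```bash
python3 st2.py
```

```text
tz,f mean [ 0.069 -0.411 -4.312  4.767] tz sd 0.05
24.1 [0.5332 0.0051 0.1092] yaw 144.55 [-0.9  -4.8   5.08] [-0.987  0.035  0.082] 0.0147 29.62235229089856 0.507
```

>>> drive_tool(
  deltas=[
    [-0.3,-0.4,0.1,0,0,0.05,1],
    [0,0,0.1,0,0,0.05,1],
    [0,0,0.1,0,0,0.05,1],
    [0,0,0.1,0,0,0.05,1],
    [0,0,0,0,0,0,1],
  ],
)

```text
clock: 24.52
tool_pos: [0.5331, 0.0049, 0.1088]
ee_rot: [0.0, 0.399, 0.917, -0.0]
ft_force: [-0.7, -3.0, 4.1]
opening: 0.0147
grasp_force: 29.6
```

```bash
python3 st2.py
```

```text
tz,f mean [ 0.09  -0.069 -4.116  5.161] tz sd 0.021
24.7667 [0.5331 0.0049 0.1088] yaw 133.08 [-0.62 -3.37  5.  ] [-0.951  0.101  0.081] 0.0149 29.610539049608633 0.707
```

>>> drive_tool(
  deltas=[
    [0,0,0.1,0,0,0.05,1],
    [0,0,0.1,0,0,0.05,1],
    [0,0,0.1,0,0,0.05,1],
    [0,0,0,0,0,0,1],
    [0,0,0,0,0,0,1],
  ],
)

```text
clock: 25.18
tool_pos: [0.533, 0.0048, 0.1085]
ee_rot: [0.0, 0.466, 0.885, -0.0]
ft_force: [-0.6, -4.5, 5.9]
opening: 0.0145
grasp_force: 29.7
```

```bash
python3 st2.py
```

```text
tz,f mean [ 0.135  0.113 -5.078  5.607] tz sd 0.013
25.4333 [0.533  0.0048 0.1085] yaw 124.48 [ 0.79 -6.1   5.06] [-0.969  0.067  0.13 ] 0.0145 29.6738634549547 0.857
```

>>> drive_tool(
  deltas=[
    [-0.2,-0.3,0.1,0,0,0.05,1],
    [0,0,0.1,0,0,0.05,1],
    [0,0,0,0,0,0,1],
    [0,0,0,0,0,0,1],
    [0,0,0,0,0,0,1],
  ],
)

```text
clock: 25.85
tool_pos: [0.5329, 0.0047, 0.1084]
ee_rot: [0.0, 0.509, 0.861, 0.0]
ft_force: [-0.5, -4.5, 5.5]
opening: 0.0146
grasp_force: 29.7
```

```bash
python3 st2.py
```

```text
tz,f mean [ 0.145 -0.166 -3.954  5.351] tz sd 0.03
26.1 [0.533  0.0047 0.1084] yaw 118.76 [-0.21 -4.15  5.1 ] [-0.846  0.166  0.145] 0.0147 29.709242287790403 0.956
```

>>> drive_tool(
  deltas=[
    [0,0,0.1,0,0,0.05,1],
    [0,0,0.1,0,0,0.05,1],
    [0,0,0,0,0,0,1],
    [0,0,0,0,0,0,1],
    [0,0,0,0,0,0,1],
  ],
)

```text
clock: 26.52
tool_pos: [0.5329, 0.0046, 0.1083]
ee_rot: [0.0, 0.552, 0.834, 0.0]
ft_force: [-0.7, -4.6, 6.1]
opening: 0.0147
grasp_force: 29.8
```

```bash
python3 st2.py
```

```text
tz,f mean [ 0.17  -0.491 -4.243  5.804] tz sd 0.018
26.7667 [0.5329 0.0047 0.1083] yaw 113.03 [-0.63 -4.81  6.13] [-0.869  0.123  0.143] 0.0145 29.77444791002199 1.056
```

>>> drive_tool(
  deltas=[
    [-0.1,-0.2,0.1,0,0,0.05,1],
    [0,0,0.1,0,0,0.05,1],
    [0,0,0,0,0,0.05,1],
    [0,0,0,0,0,0,1],
    [0,0,0,0,0,0,1],
  ],
)

```text
clock: 27.18
tool_pos: [0.5328, 0.0046, 0.1081]
ee_rot: [-0.0, 0.613, 0.79, 0.0]
ft_force: [-1.2, -3.6, 5.9]
opening: 0.0152
grasp_force: 29.8
```

```bash
python3 st2.py
```

```text
tz,f mean [ 0.211 -0.439 -3.38   6.575] tz sd 0.036
27.4333 [0.5328 0.0046 0.1081] yaw 104.46 [-0.72 -3.89  6.7 ] [-0.783  0.152  0.175] 0.0149 29.779458297416568 1.206
```

>>> drive_tool(
  deltas=[
    [0,0,0.1,0,0,0.05,1],
    [0,0,0,0,0,0.05,1],
    [0,0,0,0,0,0,1],
    [0,0,0,0,0,0,1],
    [0,0,0,0,0,0,1],
  ],
)

```text
clock: 27.85
tool_pos: [0.5328, 0.0046, 0.108]
ee_rot: [-0.0, 0.651, 0.759, 0.0]
ft_force: [-0.4, -3.0, 6.2]
opening: 0.0147
grasp_force: 29.8
```

```bash
python3 st2.py; python3 st2.py
```

```text
tz,f mean [ 0.268 -1.084 -3.917  6.878] tz sd 0.027
28.1 [0.5328 0.0046 0.108 ] yaw 98.73 [-1.01 -4.06  7.21] [-0.832  0.143  0.267] 0.0142 29.78062303183833 1.306
tz,f mean [ 0.257 -0.709 -3.64   6.735] tz sd 0.029
28.35 [0.5327 0.0046 0.108 ] yaw 98.73 [-0.22 -3.89  6.53] [-0.848  0.166  0.236] 0.0144 29.78025797288865 1.306
```

>>> drive_tool(
  deltas=[
    [0,0,0,0,0,0,0.5],
    [0,0,0,0,0,0,0],
    [0,0,0,0,0,0,0],
    [0,0,0,0,0,0,0],
    [0,0,-5,0,0,0,0],
  ],
)

```text
clock: 28.77
tool_pos: [0.5313, 0.005, 0.1114]
ee_rot: [-0.002, 0.652, 0.759, -0.001]
ft_force: [0.5, 0.3, -0.4]
opening: 0.0428
grasp_force: 0.0
```

>>> drive_tool(
  deltas=[
    [0,0,-20,0,0,0,0],
    [0,0,-35,0,0,0,0],
    [0,0,-35,0,0,0,0],
    [0,0,-20,0,0,0,0],
    [0,0,0,0,0,0,0],
  ],
)

```text
clock: 29.18
tool_pos: [0.5364, 0.0043, 0.2288]
ee_rot: [0.004, 0.652, 0.759, 0.003]
ft_force: [0.9, -0.1, 0.2]
opening: 0.0427
grasp_force: 0.0
```

>>> drive_tool(
  deltas=[
    [-20,0,0,0,0,0.12,0],
    [-30,0,0,0,0,0.12,0],
    [-30,0,0,0,0,0.12,0],
    [-20,0,0,0,0,0.12,0],
    [0,0,0,0,0,0.12,0],
  ],
)

```text
clock: 29.6
tool_pos: [0.5291, -0.0976, 0.222]
ee_rot: [-0.0, 0.849, 0.528, -0.001]
ft_force: [-0.4, 0.8, -0.3]
opening: 0.0426
grasp_force: 0.0
```

Run:
```python
from h import *
cap('wrist');cap('wrist');a,c=cap('wrist','w11.png');s=r.state();print(s['clock'],s['tool_pos'],s['ft_force'].round(1))
hsv=cv2.cvtColor(a,cv2.COLOR_RGB2HSV);m=cv2.inRange(hsv,(0,60,40),(14,220,255))
e=proj(c,(.457+.057*.545,-.1095+.057*.839,.0357));print(e)
n,l,st,ce=cv2.connectedComponentsWithStats(m);i=l[int(e[1]),int(e[0])];print(i,st[i])
pts=np.argwhere(l==i)[:,::-1].astype(np.float32);b=cv2.boxPoints(cv2.minAreaRect(pts))
for p in b:print(p.round(1),np.round(jig(ray(c,p,.0357),yaw=57),4))
```

```text
29.75 [ 0.52932413 -0.09479518  0.22207286] [0.2 0.3 0.6]
[258.57817333 162.40792264]
37 [ 246   93   31  113 2427]
[245.6 204.2] [0.0148 0.0092]
[253.2  92.8] [0.118  0.0094]
[276.8  94.4] [ 0.1192 -0.0111]
[269.2 205.8] [ 0.016  -0.0135]
```

```bash
python3 -c "
from workcell import r
print(r.job_done())"
```

```text
the job is handed in; nothing more can be done
None
```

The copper bar is clamped in the jig at about 0.26 N m, its nose having met the stop at 15 N and its tail measured 15.4 mm inside the bed edge (15 mm when home); I let go and handed the job in at about 30 s, with no verdict returned.

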